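Sort the arrived blood tubes into the department racks by cap colour

ROBOT

A 7-joint arm with a two-finger parallel gripper is mounted at the origin on a cart in front of the work surface, level with it; the furniture and walls round the work are solid. World frame = base frame: x ahead of the robot, y to its left, z up, the work surface at z = 0. Lengths are in mm, angles in degrees, forces in N, time in s.
With the tool pointing down it reaches from about 425 to 875 mm from the base axis. Payload 4.7 kg.
Tool frame: the origin (TCP) lies at the very end of the fingers, on their centre line; the grasp point (between the pads) lies 19 mm behind it; z points along the fingers, y is the line along which they close (so a half turn about z gives the same grasp; the last joint's range is limited). The gripper opens to 87 mm and grips with 3 to 60 N. Pads are 19 mm wide; open, the fingers measure 117 mm over their backs; the gripper's body (75 mm by 190 mm) begins 51 mm behind the grasp point.
Start: joints at [76.037, 18.392, -4.016, 83.108, 1.295, 78.541, -3.26], TCP at [165.699, -628.546, 222.587] pointing down, gripper open.
Joint ranges: [-163.93, 163.93], [-17.29, 119.83], [-79.2, 71.16], [3.27, 140.29], [-89.18, 269.18], [5.43, 117.66], [-154.24, 154.24]. Speed limits (degrees/s): [147.25, 147.25, 180, 180, 180, 180, 180].

INTERFACE

Orientations are given as [roll, pitch, yaw] about the fixed x, y, z axes, in that order (R = Rz(yaw) Ry(pitch) Rx(roll)).
In Python, from plant import env gives the robot as it stands.
- The arm moves only by the tool servo_tool, never from a script. Its argument "steps" is a list that holds one entry, the list of rows, each a list of 6 numbers: the shift along the tool's x, y, z in m, then the turn, a rotation vector about the tool's x, y, z in degrees. A call has 1 to 12 rows; each row is the pose to reach, as a shift and turn from the pose commanded when the call began, along the tool's axes at that moment; what a row does not reach only later rows make up. A row lasts 1/10 s, in which the tool goes at most 50 mm and 8.59 degrees, less where a joint would pass 70% of its speed; a pose out of reach is approached as far as the arm can. A call with a gripper value outside its range is refused whole. "fingers" is the opening, from -1 (shut) to 1 (fully open), set as the call begins (left out, the last holds). The fingers move at their own pace and stop on an object; the grip force is fixed at half the most. Time passes only in rows, so rows that repeat a pose let the fingers close. It gives the time, the measured TCP pose, the force, the opening and the grip force at its end, in the units of the state.
- env.state(): the state, without advancing time (a new reading comes with each control period).
- env.camera(name): name is "scene" or "top" or "wrist"; returns a dict with "frame" (480x640x3 uint8, red, green, blue), "z_map" (480x640 float32, mm along the optical axis (not along the pixel's ray), 0 where there is no reading), "mtx" (3x3 intrinsics, pixels), "k1" (the pictures are not rectified: a ray, as slopes to the right and down, at radius r is drawn at 1 + k1 r^2 times it, then the intrinsics apply), "cam_to_world" (4x4, takes a point from camera to world coordinates). Camera axes: x right, y up, looking along -z (the intrinsics and any distortion apply to the point x, -y, -z); pixel columns grow to the right and rows downward; lengths in mm; the calibration is good to about 2 mm. A picture is of the moment at which its call begins.
- env.sign_off(): hands the job in; it is judged then, once.
The state is a dict: "clock": time; "joint_positions": joint angles; "qd": joint speeds; "joint_efforts": joint torques, N m; "ee_pos": TCP position; "ee_rot": TCP orientation; "contact_force": force on the tool from outside, world axes, zero at the start; "wrist_torque": the same for the moment, N m; "gripper_width": finger opening in mm; "finger_force": force on a finger pad.
Only numpy, scipy, OpenCV 4.12 (cv2) and the standard library are available. Lean on these libraries where they do the work, as an engineer would, in place of code of your own. Each camera call takes 0.05 s, during which the arm holds its last target. There are 200 camera calls.

TASK

Four blood tubes have arrived in the white rack. Put each one into the free place of the small rack that has the colour of its cap, lowered gently all the way down so that it stands upright on the bottom of the hole, then let go; keep the tubes upright on the way and do not disturb the scanner and the roll of tape.

Things in the scene. Friction and masses are not known exactly. Their poses are not given: they have to be found in the camera images.
- tube_purple: loose blood tube with a purple cap, 90 mm tall, about 14 g: glass 13 mm in diameter, cap 16 mm, from 69 to 90 mm above the bottom; grip it there from above. Origin at the centre of its bottom, z up. At the start in any of the 4 holes (one row, 50 mm apart, 17 mm wide, floors 6 mm above the bench) of the fixed white rack, 46 x 205 x 45 mm; its cap is then 75 to 96 mm up.
- tube_blue: loose blood tube with a pale blue cap, 90 mm tall, about 14 g: glass 13 mm in diameter, cap 16 mm, from 69 to 90 mm above the bottom; grip it there from above. Origin at the centre of its bottom, z up. At the start in any of the 4 holes (one row, 50 mm apart, 17 mm wide, floors 6 mm above the bench) of the fixed white rack, 46 x 205 x 45 mm; its cap is then 75 to 96 mm up.
- tube_green: loose blood tube with a dark green cap, 90 mm tall, about 14 g: glass 13 mm in diameter, cap 16 mm, from 69 to 90 mm above the bottom; grip it there from above. Origin at the centre of its bottom, z up. At the start in any of the 4 holes (one row, 50 mm apart, 17 mm wide, floors 6 mm above the bench) of the fixed white rack, 46 x 205 x 45 mm; its cap is then 75 to 96 mm up.
- tube_red: loose blood tube with a red cap, 90 mm tall, about 14 g: glass 13 mm in diameter, cap 16 mm, from 69 to 90 mm above the bottom; grip it there from above. Origin at the centre of its bottom, z up. At the start in any of the 4 holes (one row, 50 mm apart, 17 mm wide, floors 6 mm above the bench) of the fixed white rack, 46 x 205 x 45 mm; its cap is then 75 to 96 mm up.
- rack_purple: purple two-place tube rack, fixed, 46 x 90 x 45 mm, origin at the centre of its underside, label towards -x. Free place at +20 mm along its y, x = 0: square white bore 17 mm wide, flat floor 6 mm above the bench, with a funnel mouth 32 mm wide at the top (z = 45 mm) narrowing to the bore at z = 33 mm. The place at -20 mm holds a fixed tube with the same cap, top at 96 mm.
- rack_blue: pale blue two-place tube rack, fixed, 46 x 90 x 45 mm, origin at the centre of its underside, label towards -x. Free place at -20 mm along its y, x = 0: square white bore 17 mm wide, flat floor 6 mm above the bench, with a funnel mouth 32 mm wide at the top (z = 45 mm) narrowing to the bore at z = 33 mm. The place at +20 mm holds a fixed tube with the same cap, top at 96 mm.
- rack_green: dark green two-place tube rack, fixed, 46 x 90 x 45 mm, origin at the centre of its underside, label towards -x. Free place at +20 mm along its y, x = 0: square white bore 17 mm wide, flat floor 6 mm above the bench, with a funnel mouth 32 mm wide at the top (z = 45 mm) narrowing to the bore at z = 33 mm. The place at -20 mm holds a fixed tube with the same cap, top at 96 mm.
- rack_red: red two-place tube rack, fixed, 46 x 90 x 45 mm, origin at the centre of its underside, label towards -x. Free place at -20 mm along its y, x = 0: square white bore 17 mm wide, flat floor 6 mm above the bench, with a funnel mouth 32 mm wide at the top (z = 45 mm) narrowing to the bore at z = 33 mm. The place at +20 mm holds a fixed tube with the same cap, top at 96 mm.
- scanner: loose black handheld code scanner lying on its side, 133 x 123 x 46 mm; bystander. Origin at the centre of its underside.
- label_tape: loose roll of white tape lying flat, 74 mm in diameter, 46 mm high; bystander. Origin at the centre of its underside.

How it is judged (in metres and radians):
At the end, for the whole second after the job is handed in: Each tube stands in the free place of the rack of its cap's colour: bottom within 8 mm of the middle each way and below 10 mm over the bench (the floor is at 6 mm), leaning under 0.25 rad, at rest, released; scanner and tape roll within 20 mm of where they were (x of tube_purple in the frame of rack_purple between -0.008 and 0.008 m and y of tube_purple in the frame of rack_purple between 0.012 and 0.028 m and z of tube_purple in the frame of rack_purple below 0.01 m and angle between each of tube_purple, tube_blue, tube_green, tube_red's own z axis and vertical below 0.25 rad and linear speed of each of tube_purple, tube_blue, tube_green, tube_red below 0.02 m/s and contact force between each of tube_purple, tube_blue, tube_green, tube_red and the fingers below 0.05 N and x of tube_blue in the frame of rack_blue between -0.008 and 0.008 m and y of tube_blue in the frame of rack_blue between -0.028 and -0.012 m and z of tube_blue in the frame of rack_blue below 0.01 m and x of tube_green in the frame of rack_green between -0.008 and 0.008 m and y of tube_green in the frame of rack_green between 0.012 and 0.028 m and z of tube_green in the frame of rack_green below 0.01 m and x of tube_red in the frame of rack_red between -0.008 and 0.008 m and y of tube_red in the frame of rack_red between -0.028 and -0.012 m and z of tube_red in the frame of rack_red below 0.01 m and distance of each of scanner, label_tape from where it was at the start of the episode below 0.02 m); the robot touches nothing.
It fails at once if a tube is tipped more than 45 degrees from upright (angle between any of tube_purple, tube_blue, tube_green, tube_red's own z axis and vertical above 0.785 rad).
It fails at once if a tube is dropped into its rack (falls in faster than 1 m/s, a free fall of about 5 cm) ((x of tube_purple in the frame of rack_purple between -0.016 and 0.016 m and y of tube_purple in the frame of rack_purple between 0.004 and 0.036 m and z of tube_purple in the frame of rack_purple below 0.045 m and linear speed of tube_purple above 1 m/s) or (x of tube_blue in the frame of rack_blue between -0.016 and 0.016 m and y of tube_blue in the frame of rack_blue between -0.036 and -0.004 m and z of tube_blue in the frame of rack_blue below 0.045 m and linear speed of tube_blue above 1 m/s) or (x of tube_green in the frame of rack_green between -0.016 and 0.016 m and y of tube_green in the frame of rack_green between 0.004 and 0.036 m and z of tube_green in the frame of rack_green below 0.045 m and linear speed of tube_green above 1 m/s) or (x of tube_red in the frame of rack_red between -0.016 and 0.016 m and y of tube_red in the frame of rack_red between -0.036 and -0.004 m and z of tube_red in the frame of rack_red below 0.045 m and linear speed of tube_red above 1 m/s)).
It fails at once if the code scanner is shifted by more than 20 mm (distance of scanner from where it was at the start of the episode above 0.02 m).
It fails at once if the roll of tape is shifted by more than 20 mm (distance of label_tape from where it was at the start of the episode above 0.02 m).
It also fails if it takes over 102 s, if anything falls off the work surface, if the arm or the gripper's body presses on something with over 40 N, if the wrist force passes 120 N, or if a joint passes its speed limit or range.

## Working session

There is one attempt and no reset: what is moved stays moved. The work goes in short steps, Python scripts to look and compute and a tool call to move; the robot and the scene stay as the last step left them, time stands still between calls to the robot, and variables do not carry over. Pictures are saved under pics/ and viewed, at most 14 in all, crops included, and the job is handed in when it is done.

Besides the shell and the picture viewer there is one more tool, called after "Request:" as name(argument=value, ...), one argument or row to a line, values as JSON. servo_tool: Moves the arm, as the interface text tells. Its arguments: {"type":"object","properties":{"steps":{"type":"array"},"fingers":{"type":"number"}},"required":["steps"]}

```bash
mkdir -p pics
python3 - <<'E'
from plant import env
import cv2,numpy as np
print(env.state())
for n in ("scene","top","wrist"):
    c=env.camera(n); cv2.imwrite(f"pics/{n}0.png",c["frame"][...,::-1]); np.savez(f"{n}0.npz",**c)
    print(n,c["mtx"].tolist(),c["k1"],np.round(c["cam_to_world"],3).tolist())
E
ls
```

```text
{'clock': 0.0, 'joint_positions': array([76.03741663, 18.43926789, -4.01613401, 83.17446424,  1.29651636,
       78.54096956, -3.26126801]), 'qd': array([ 0.06770344, -0.01271845, -0.00142006, -0.06547163,  0.0332274 ,
       -0.00294596, -0.0346759 ]), 'joint_efforts': array([ 1.78640512e-04, -4.91282487e+01, -4.03545108e-01, -3.12526417e+01,
       -6.38935785e-02,  4.36822081e-02,  1.68460974e-04]), 'ee_pos': array([ 165.52264675, -628.00088971,  221.46308341]), 'ee_rot': array([-1.79890629e+02,  7.04282897e-03,  1.47719365e+01]), 'contact_force': array([-0.144062  ,  0.16362894,  0.74571429]), 'wrist_torque': array([-0.01028886,  0.00280121,  0.02048428]), 'finger_force': 0.0, 'gripper_width': 86.8834080082378}
scene [[476.22328356305735, 0.0, 318.0518550002912], [0.0, 476.22328356305735, 227.4929408029765], [0.0, 0.0, 1.0]] -0.006201472647983689 [[0.796, 0.285, -0.534, 40.098], [-0.605, 0.408, -0.684, -531.196], [0.023, 0.867, 0.497, 492.121], [0.0, 0.0, 0.0, 1.0]]
top [[599.1817107925168, 0.0, 321.0559511511386], [0.0, 599.1817107925168, 236.1886798888979], [0.0, 0.0, 1.0]] 0.04042547266562368 [[-0.022, 0.995, -0.093, 427.273], [-0.999, -0.019, 0.033, 100.121], [0.031, 0.094, 0.995, 1110.744], [0.0, 0.0, 0.0, 1.0]]
wrist [[347.7979234635469, 0.0, 325.52408996968626], [0.0, 347.7979234635469, 242.18699268725453], [0.0, 0.0, 1.0]] -0.05080942689849208 [[0.255, 0.922, 0.292, 246.105], [-0.967, 0.244, 0.075, -607.569], [-0.002, -0.301, 0.954, 384.559], [0.0, 0.0, 0.0, 1.0]]
pics
scene0.npz
top0.npz
wrist0.npz
```

View pics/top0.png

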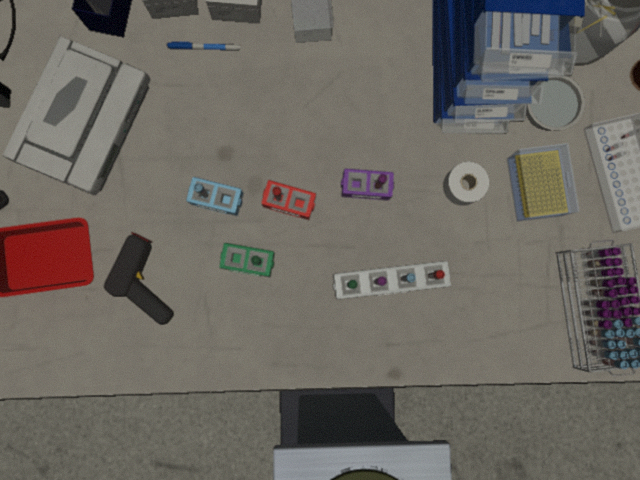

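View pics/scene0.png

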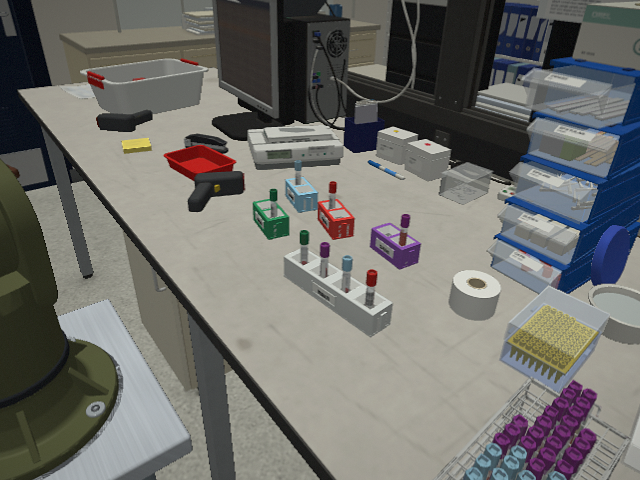

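The top view shows the white rack with green (351,284), purple (379,280), blue (407,277) and red (437,273) caps. The racks are blue (215,196), red (289,199), purple (368,184) and green (247,259). Their free bores are at about (226,198), (300,201), (355,183) and (236,257). The scanner is near (135,275) and the tape at (468,183).

```bash
cat > h.py <<'E'
import cv2,numpy as np
def rays(c,uv):
    p=cv2.undistortPoints(np.float64(uv).reshape(-1,1,2),c["mtx"],np.array([float(c["k1"]),0,0,0]))[:,0]
    d=np.c_[p[:,0],-p[:,1],-np.ones(len(p))]@c["cam_to_world"][:3,:3].T
    return c["cam_to_world"][:3,3],d
def plane(c,uv,z):
    o,d=rays(c,uv); return o+d*((z-o[2])/d[:,2])[:,None]
def cloud(c):
    v,u=np.mgrid[:480,:640]; o,d=rays(c,np.c_[u.ravel(),v.ravel()])
    return (o+d*c["z_map"].reshape(-1,1)).reshape(480,640,3)
HUE=dict(purple=(130,160),blue=(92,112),green=(60,88),red=(172,188))
def mask(c,col):
    h=cv2.cvtColor(c["frame"],cv2.COLOR_RGB2HSV).astype(int); a,b=HUE[col]
    H=h[...,0]; H=np.where((H<10)&(b>180),H+180,H)
    return (H>=a)&(H<=b)&(h[...,1]>70)&(h[...,2]>40)
E
python3 - <<'E'
from h import *
for n in ("top","scene"):
    c=dict(np.load(n+"0.npz")); P=cloud(c); Z=P[...,2]
    ok=(c["z_map"]>0)&(P[...,0]>300)&(P[...,0]<750)&(abs(P[...,1])<320)
    print(n,"bench z",np.median(Z[ok]))
    for col in HUE:
        m=mask(c,col)&ok
        for nm,a,b,z in (("rack",36,54,45),("cap",84,106,96)):
            k=(m&(Z>a)&(Z<b)).astype(np.uint8)
            nn,l,s,ce=cv2.connectedComponentsWithStats(cv2.dilate(k,np.ones((3,3))) )
            for i in range(1,nn):
                v,u=np.nonzero((l==i)&(k>0))
                if len(u)<12: continue
                w=plane(c,np.c_[u,v],z)
                r=cv2.minAreaRect(np.float32(w[:,:2]))
                print(n,col,nm,len(u),np.round(r[0],1),np.round(r[1],1),round(r[2],1),"mean",w[:,:2].mean(0).round(1),"z",Z[v,u].mean().round(1))
E
```

```text
top bench z 2.0987721422596906
top purple rack 543 [622.  -21.5] [92.9 47.3] 84.3 mean [621.  -21.3] z 45.9
top purple cap 58 [620.8 -41. ] [12.2 14.9] 43.9 mean [620.5 -41.2] z 94.8
top purple cap 55 [444.4 -34.2] [11.9 13.3] 43.4 mean [444.7 -34.3] z 94.8
top blue rack 486 [603.6 253.6] [92.8 46.7] 74.9 mean [602.3 252.8] z 45.6
top blue cap 12 [ 743.2 -158.3] [3.5 8.9] 87.8 mean [ 743.4 -157.7] z 92.4
top blue cap 32 [609.8 274.7] [13.7  9.2] 62.2 mean [609.3 274.2] z 94.6
top blue cap 26 [449.8 -83.3] [ 9.1 10.7] 24.8 mean [449.5 -83.1] z 93.7
top green rack 568 [488.2 196.9] [94.  45.5] 78.8 mean [488.  196.7] z 45.9
top green cap 59 [483.7 178.3] [12.8 13.6] 62.8 mean [483.8 177.7] z 94.6
top green cap 48 [440.   14.7] [11.9 10.1] 88.8 mean [440.   15.2] z 94.5
top red rack 700 [594.8 121.1] [94.1 48.2] 72.9 mean [594.8 121. ] z 45.8
top red cap 66 [600.3 140.7] [11.9 15.6] 89.1 mean [600.6 140.4] z 94.8
top red cap 74 [ 453.9 -133.8] [15.5 13.6] 88.9 mean [ 453.7 -133.6] z 94.4
scene bench z 0.5735433988909335
scene purple rack 430 [614.6 -27.1] [102.7  54.8] 84.6 mean [609.3 
[... 464 characters left out ...]
-283.1] z 95.2
scene blue cap 76 [441.4 -90.3] [29.8 12.1] 49.3 mean [440.3 -91.4] z 91.7
scene green rack 302 [482.9 192.5] [104.9  49.6] 78.5 mean [476.1 180.8] z 43.0
scene green cap 57 [475.6 168.2] [35.2 11.5] 57.1 mean [475.9 168.5] z 91.2
scene green cap 80 [432.5   7.2] [31.9 13.1] 54.6 mean [432.2   7.5] z 91.6
scene red rack 346 [589.  115.3] [107.3  51.5] 73.1 mean [584.4 108.1] z 43.1
scene red rack 49 [617.  -41.9] [31.9 10.8] 43.7 mean [616.6 -42.6] z 45.7
scene red rack 12 [429.5   3.8] [8.9 5. ] 54.4 mean [429.7   4.6] z 39.0
scene red cap 54 [592.4 132.2] [38.4 13.8] 50.9 mean [592.8 132.1] z 91.5
scene red cap 111 [ 446.1 -139.1] [30.5 14.2] 42.0 mean [ 446.2 -139.5] z 91.8
```

```bash
cat > d.py <<'E'
# usage: d.py x y z yaw : tool-frame shift (m) and turn (deg) from the measured pose
import sys,numpy as np
from plant import env
from scipy.spatial.transform import Rotation as R
s=env.state(); t=np.float64(sys.argv[1:5])
r=R.from_euler('xyz',s["ee_rot"],degrees=True); g=R.from_euler('xyz',[180,0,t[3]],degrees=True)
print(s["clock"],s["ee_pos"].round(1),s["ee_rot"].round(2),s["gripper_width"].round(1),s["contact_force"].round(1))
print("shift",(r.inv().apply(t[:3]-s["ee_pos"])/1000).round(4),"turn",(r.inv()*g).as_rotvec(degrees=True).round(2))
E
python3 d.py 454 -134 180 95.3
```

```text
Traceback (most recent call last):
  File "d.py", line 7, in <module>
    print(s["clock"],s["ee_pos"].round(1),s["ee_rot"].round(2),s["gripper_width"].round(1),s["contact_force"].round(1))
                                                               ^^^^^^^^^^^^^^^^^^^^^^^^
AttributeError: 'float' object has no attribute 'round'
```

```bash
sed -i 's/s\["gripper_width"\].round(1)/round(s["gripper_width"],1)/' d.py; python3 d.py 454 -134 180 95.3
```

```text
0.15 [ 165.6 -628.1  221.7] [-1.7991e+02  1.0000e-02  1.4770e+01] 86.8 [ 0.3 -0.1 -0.1]
shift [ 0.4049 -0.4042  0.0423] turn [-8.000e-02 -6.000e-02 -8.053e+01]
```

Request:
servo_tool(
  steps=[
    [[0.034, -0.034, 0, 0, 0, -6.7], [0.068, -0.067, 0, 0, 0, -13.4], [0.101, -0.101, 0, 0, 0, -20.1], [0.135, -0.135, 0, 0, 0, -26.8], [0.169, -0.168, 0, 0, 0, -33.5], [0.202, -0.202, 0, 0, 0, -40.2], [0.236, -0.236, 0, 0, 0, -47], [0.27, -0.269, 0, 0, 0, -53.7], [0.304, -0.303, 0.01, 0, 0, -60.4], [0.337, -0.337, 0.02, 0, 0, -67.1], [0.371, -0.371, 0.03, 0, 0, -73.8], [0.405, -0.404, 0.042, 0, 0, -80.5]],
  ],
  fingers=0.0,
)

```text
clock: 1.35
ee_pos: [455.0, -132.9, 180.5]
ee_rot: [180.0, 0.1, 95.5]
contact_force: [0.8, -0.4, 0.9]
gripper_width: 43.6
finger_force: 0.0
```

Request:
servo_tool(
  steps=[
    [[0, 0, 0, 0, 0, 0], [0, 0, 0, 0, 0, 0], [0, 0, 0, 0, 0, 0], [0, 0, 0, 0, 0, 0], [0, 0, 0, 0, 0, 0]],
  ],
)

```text
clock: 1.85
ee_pos: [453.9, -135.9, 180.7]
ee_rot: [180.0, 0.0, 95.1]
contact_force: [-0.3, -0.1, 0.3]
gripper_width: 43.4
finger_force: 0.0
```

```bash
cat > w.py <<'E'
import sys; from h import *; from plant import env
c=env.camera("wrist"); n=sys.argv[1]; cv2.imwrite(f"pics/w{n}.png",c["frame"][...,::-1]); P=cloud(c); Z=P[...,2]
for col in HUE:
    for nm,a,b,z in (("rack",36,54,45),("cap",90,106,96)):
        k=(mask(c,col)&(Z>a)&(Z<b)).astype(np.uint8)
        nn,l,s,ce=cv2.connectedComponentsWithStats(cv2.dilate(k,np.ones((3,3))))
        for i in range(1,nn):
            v,u=np.nonzero((l==i)&(k>0))
            if len(u)<60: continue
            w=plane(c,np.c_[u,v],z); r=cv2.minAreaRect(np.float32(w[:,:2]))
            print(col,nm,len(u),np.round(r[0],1),np.round(r[1],1),round(r[2],1),"z",Z[v,u].mean().round(1),"uv",ce[i].round())
E
python3 w.py 1; python3 d.py 454 -134 66 95.3
```

```text
purple rack 3133 [618.3 -22.1] [92.7 51. ] 84.5 z 44.6 uv [534. 110.]
purple cap 396 [443.1 -34.3] [14.6 14.5] 69.6 z 94.9 uv [323. 103.]
purple cap 440 [616.9 -41.6] [19.3 14.5] 13.1 z 94.4 uv [568. 140.]
blue rack 170 [ 747.7 -154.2] [30.2  9.4] 4.6 z 44.8 uv [626. 274.]
blue cap 360 [447.5 -83.9] [14.2 14.7] 5.1 z 94.8 uv [323. 177.]
green cap 431 [438.7  15.2] [14.1 14.4] 54.0 z 94.8 uv [323.  20.]
red rack 157 [615.6 -41.8] [16.  13.1] 6.2 z 44.9 uv [526. 139.]
red cap 338 [ 452.2 -133. ] [14.3 15.7] 5.1 z 94.7 uv [323. 244.]
1.9 [ 454.  -135.7  180.7] [1.7999e+02 3.0000e-02 9.5140e+01] 43.5 [ 0.4  0.5 -0.6]
shift [1.800e-03 1.000e-04 1.147e-01] turn [ 0.01  0.03 -0.16]
```

View pics/w1.png

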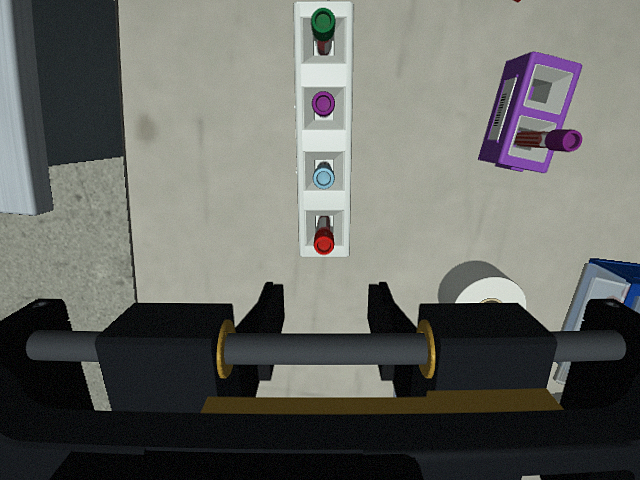

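The wrist view shows the caps in one column (u≈323, v 20 to 244), centred between the fingers. It agrees with the top view to about 2 mm. Next I lower onto red and grip.

Request:
servo_tool(
  steps=[
    [[0.001, 0, 0.02, 0, 0, 0], [0.002, 0.0005, 0.045, 0, 0, 0], [0.002, 0.0005, 0.07, 0, 0, 0], [0.002, 0.0005, 0.09, 0, 0, 0], [0.002, 0.0005, 0.105, 0, 0, 0], [0.002, 0.0005, 0.112, 0, 0, 0], [0.002, 0.0005, 0.114, 0, 0, 0], [0.002, 0.0005, 0.114, 0, 0, 0], [0.002, 0.0005, 0.114, 0, 0, 0]],
  ],
)

```text
clock: 2.8
ee_pos: [455.3, -132.9, 67.4]
ee_rot: [179.9, 0.1, 95.3]
contact_force: [-0.3, -0.3, -0.4]
gripper_width: 43.6
finger_force: 0.0
```

Request:
servo_tool(
  steps=[
    [[0, 0, 0, 0, 0, 0], [0, 0, 0, 0, 0, 0], [0, 0, 0, 0, 0, 0], [0, 0, 0, 0, 0, 0], [0, 0, 0, 0, 0, 0], [0, 0, 0, 0, 0, 0], [0, 0, 0, 0, 0, 0]],
  ],
  fingers=-1,
)

```text
clock: 3.5
ee_pos: [454.6, -132.6, 66.6]
ee_rot: [-180.0, 0.0, 95.3]
contact_force: [-0.2, -0.2, 0.7]
gripper_width: 14.5
finger_force: 29.9
```

Request:
servo_tool(
  steps=[
    [[0, 0, -0.005, 0, 0, 0], [0, 0, -0.015, 0, 0, 0], [0, 0, -0.03, 0, 0, 0], [0, 0, -0.045, 0, 0, 0], [0, 0, -0.06, 0, 0, 0], [0, 0, -0.075, 0, 0, 0], [0, 0, -0.09, 0, 0, 0], [0, 0, -0.105, 0, 0, 0], [0, 0, -0.12, 0, 0, 0], [0, 0, -0.125, 0, 0, 0], [0, 0, -0.125, 0, 0, 0], [0, 0, -0.125, 0, 0, 0]],
  ],
)

```text
clock: 4.7
ee_pos: [454.3, -132.5, 191.2]
ee_rot: [-180.0, -0.0, 95.3]
contact_force: [-0.3, 0.2, -0.4]
gripper_width: 14.9
finger_force: 29.9
```

```bash
python3 d.py 570 20 190 72.9
```

```text
4.7 [ 454.3 -132.5  191.2] [-179.97   -0.     95.28] 14.9 [-0.3  0.2 -0.4]
shift [0.1412 0.1292 0.0011] turn [-0.03  0.   22.38]
```

Request:
servo_tool(
  steps=[
    [[0.007, 0.006, 0, 0, 0, 1], [0.021, 0.019, 0, 0, 0, 3], [0.036, 0.033, 0, 0, 0, 5.5], [0.053, 0.048, 0, 0, 0, 8.2], [0.07, 0.064, 0, 0, 0, 11], [0.087, 0.08, 0, 0, 0, 13.8], [0.104, 0.095, 0, 0, 0, 16.5], [0.119, 0.109, 0, 0, 0, 19], [0.131, 0.12, 0, 0, 0, 21], [0.138, 0.126, 0, 0, 0, 22], [0.141, 0.129, 0, 0, 0, 22.4], [0.141, 0.129, 0, 0, 0, 22.4]],
  ],
)

```text
clock: 5.9
ee_pos: [569.8, 20.1, 190.7]
ee_rot: [-179.9, -0.0, 72.9]
contact_force: [-0.4, 0.7, 0.4]
gripper_width: 14.9
finger_force: 29.9
```

```bash
python3 w.py 2; python3 d.py 588.5 102.3 190 72.9
```

```text
purple rack 1949 [621.1 -18.8] [94.1 46.2] 84.6 z 45.2 uv [388. 243.]
purple cap 284 [619.4 -39.3] [15.3 16.4] 33.2 z 94.6 uv [405. 293.]
blue rack 98 [ 851.3 -151.9] [10.3 20.3] 46.6 z 42.5 uv [633. 306.]
blue rack 418 [ 766.4 -153.1] [15.8 58.3] 87.8 z 43.3 uv [561. 325.]
blue cap 83 [ 742.4 -157.6] [12.7 11.1] 88.0 z 95.0 uv [565. 367.]
green rack 2737 [488.6 195.9] [90.5 49. ] 78.7 z 44.8 uv [171.  59.]
green cap 330 [483.4 179.6] [15.6 14.1] 60.6 z 95.0 uv [138.  68.]
green cap 234 [440.1  16.7] [17.8 14.4] 41.6 z 94.8 uv [176. 292.]
red rack 2925 [594.6 122.1] [92.5 46.5] 72.7 z 45.6 uv [319. 102.]
red rack 70 [488.5 177.2] [6.9 6.9] 47.7 z 45.5 uv [176.  80.]
red rack 93 [617.9 -36.8] [13.1 11. ] 21.1 z 45.3 uv [392. 268.]
red cap 446 [600.9 141.1] [15.1 15. ] 72.8 z 94.8 uv [317.  69.]
5.95 [569.7  19.4 190.8] [-1.7993e+02  3.0000e-02  7.2900e+01] 14.3 [-0.6  0.3 -1. ]
shift [ 0.0847 -0.0064  0.0008] turn [-0.07  0.03  0.  ]
```

View pics/w2.png

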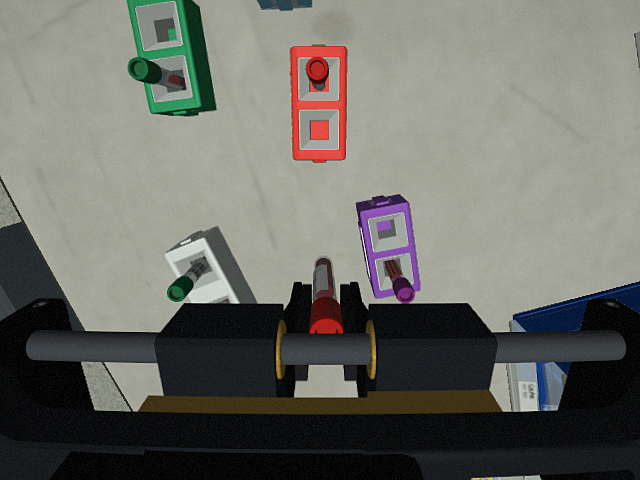

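Red's tube hangs upright between the fingers at (323,290), and the free red bore shows at (319,130). Both views agree that it is at (588.7,102.4).

Request:
servo_tool(
  steps=[
    [[0.006, 0, 0, 0, 0, 0], [0.018, -0.001, 0, 0, 0, 0], [0.034, -0.003, 0, 0, 0, 0], [0.05, -0.004, 0, 0, 0, 0], [0.066, -0.005, 0, 0, 0, 0], [0.078, -0.006, 0, 0, 0, 0], [0.084, -0.0065, 0, 0, 0, 0], [0.085, -0.0065, 0, 0, 0, 0], [0.085, -0.0065, 0.01, 0, 0, 0], [0.085, -0.0065, 0.025, 0, 0, 0], [0.085, -0.0065, 0.04, 0, 0, 0], [0.085, -0.0065, 0.05, 0, 0, 0]],
  ],
)

```text
clock: 7.15
ee_pos: [587.8, 101.8, 138.9]
ee_rot: [-179.8, 0.1, 72.8]
contact_force: [0.3, -0.2, -0.0]
gripper_width: 14.7
finger_force: 29.9
```

```bash
python3 d.py 588.7 102.4 67.5 72.8
```

```text
7.15 [587.8 101.8 138.9] [-1.7985e+02  9.0000e-02  7.2820e+01] 14.7 [ 0.3 -0.2 -0. ]
shift [0.001  0.0009 0.0714] turn [-0.15  0.09  0.02]
```

Request:
servo_tool(
  steps=[
    [[0.001, 0.001, 0.008, 0, 0, 0], [0.001, 0.001, 0.016, 0, 0, 0], [0.001, 0.001, 0.024, 0, 0, 0], [0.001, 0.001, 0.032, 0, 0, 0], [0.001, 0.001, 0.039, 0, 0, 0], [0.001, 0.001, 0.046, 0, 0, 0], [0.001, 0.001, 0.052, 0, 0, 0], [0.001, 0.001, 0.057, 0, 0, 0], [0.001, 0.001, 0.062, 0, 0, 0], [0.001, 0.001, 0.066, 0, 0, 0], [0.001, 0.001, 0.069, 0, 0, 0], [0.001, 0.001, 0.07, 0, 0, 0]],
  ],
)

```text
clock: 8.35
ee_pos: [590.1, 103.4, 71.2]
ee_rot: [-180.0, 0.0, 72.9]
contact_force: [0.7, 0.6, -0.3]
gripper_width: 14.7
finger_force: 29.9
```

Request:
servo_tool(
  steps=[
    [[0, 0, 0, 0, 0, 0], [0, 0, 0, 0, 0, 0], [0, 0, 0, 0, 0, 0]],
  ],
)

```text
clock: 8.65
ee_pos: [590.4, 103.5, 71.8]
ee_rot: [180.0, -0.0, 72.9]
contact_force: [0.0, -0.0, -0.8]
gripper_width: 14.8
finger_force: 29.9
```

Request:
servo_tool(
  steps=[
    [[0, -0.001, 0.002, 0, 0, 0], [-0.001, -0.001, 0.003, 0, 0, 0], [-0.001, -0.001, 0.0045, 0, 0, 0], [-0.001, -0.001, 0.0045, 0, 0, 0], [-0.001, -0.001, 0.0045, 0, 0, 0]],
  ],
)

```text
clock: 9.15
ee_pos: [588.9, 102.8, 67.0]
ee_rot: [-180.0, 0.0, 72.9]
contact_force: [0.4, -0.1, 0.1]
gripper_width: 14.5
finger_force: 29.9
```

Request:
servo_tool(
  steps=[
    [[0, 0, 0, 0, 0, 0], [0, 0, 0, 0, 0, 0], [0, 0, 0, 0, 0, 0], [0, 0, 0, 0, 0, 0], [0, 0, 0, 0, 0, 0], [0, 0, 0, 0, 0, 0]],
  ],
  fingers=0.0,
)

```text
clock: 9.75
ee_pos: [588.9, 102.8, 67.0]
ee_rot: [180.0, 0.0, 72.9]
contact_force: [-0.2, 0.2, 0.5]
gripper_width: 43.1
finger_force: 0.0
```

Request:
servo_tool(
  steps=[
    [[0, 0, -0.02, 0, 0, 0], [0, 0, -0.045, 0, 0, 0], [0, 0, -0.07, 0, 0, 0], [0, 0, -0.095, 0, 0, 0], [0, 0, -0.115, 0, 0, 0], [0, 0, -0.12, 0, 0, 0], [0, 0, -0.12, 0, 0, 0]],
  ],
)

```text
clock: 10.45
ee_pos: [589.3, 102.9, 187.5]
ee_rot: [179.9, -0.0, 72.9]
contact_force: [0.5, -0.2, -0.2]
gripper_width: 43.6
finger_force: 0.0
```

```bash
python3 d.py 448.5 -83.6 187 95.3
python3 - <<'E'
from h import *; from plant import env
c=env.camera("scene"); cv2.imwrite("pics/s1.png",cv2.resize(c["frame"][150:340,180:430,::-1],None,fx=3,fy=3))
E
```

```text
10.45 [589.3 102.9 187.5] [ 1.7992e+02 -1.0000e-02  7.2870e+01] 43.6 [ 0.5 -0.2 -0.2]
shift [-0.2197 -0.0796  0.0003] turn [  0.08   0.   -22.43]
```

View pics/s1.png

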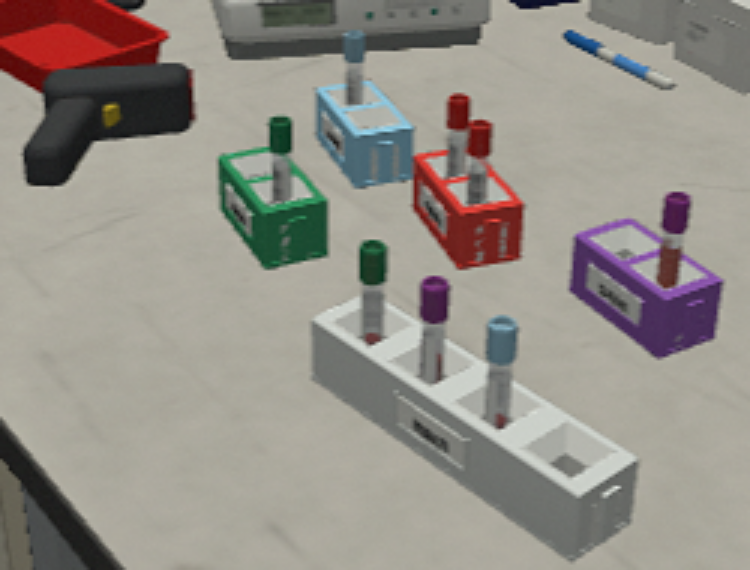

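Red stands upright in its place, crop (480,165), level with its fixed neighbour. Next is blue.

Request:
servo_tool(
  steps=[
    [[-0.011, -0.004, 0, 0, 0, -1], [-0.033, -0.012, 0, 0, 0, -3.4], [-0.06, -0.022, 0, 0, 0, -6], [-0.09, -0.033, 0, 0, 0, -9], [-0.12, -0.044, 0, 0, 0, -12.2], [-0.15, -0.054, 0, 0, 0, -15.2], [-0.18, -0.065, 0, 0, 0, -18.3], [-0.203, -0.074, 0, 0, 0, -20.7], [-0.216, -0.078, 0, 0, 0, -22], [-0.22, -0.08, 0, 0, 0, -22.4], [-0.22, -0.08, 0, 0, 0, -22.4], [-0.22, -0.08, 0, 0, 0, -22.4]],
  ],
)

```text
clock: 11.7
ee_pos: [447.9, -82.9, 186.6]
ee_rot: [-180.0, -0.0, 95.3]
contact_force: [0.1, 0.8, -0.1]
gripper_width: 43.3
finger_force: 0.0
```

Request:
servo_tool(
  steps=[
    [[0, 0, 0, 0, 0, 0], [0, 0, 0, 0, 0, 0]],
  ],
)

```text
clock: 11.9
ee_pos: [448.1, -83.1, 186.9]
ee_rot: [-180.0, -0.0, 95.4]
contact_force: [0.5, 0.3, 0.2]
gripper_width: 43.0
finger_force: 0.0
```

```bash
python3 d.py 448.6 -83.6 67 95.3
```

```text
11.9 [448.1 -83.1 186.9] [-1.800e+02 -2.000e-02  9.536e+01] 43.0 [0.5 0.3 0.2]
shift [-0.0006  0.0005  0.1199] turn [-0.   -0.02  0.06]
```

Request:
servo_tool(
  steps=[
    [[0, 0.0005, 0.015, 0, 0, 0], [-0.0005, 0.0005, 0.035, 0, 0, 0], [-0.0005, 0.0005, 0.058, 0, 0, 0], [-0.0005, 0.0005, 0.08, 0, 0, 0], [-0.0005, 0.0005, 0.1, 0, 0, 0], [-0.0005, 0.0005, 0.112, 0, 0, 0], [-0.0005, 0.0005, 0.118, 0, 0, 0], [-0.0005, 0.0005, 0.12, 0, 0, 0], [-0.0005, 0.0005, 0.12, 0, 0, 0], [-0.0005, 0.0005, 0.12, 0, 0, 0]],
  ],
)

```text
clock: 12.9
ee_pos: [449.0, -84.5, 67.8]
ee_rot: [179.9, 0.0, 95.3]
contact_force: [-0.8, -0.3, 0.1]
gripper_width: 43.4
finger_force: 0.0
```

Request:
servo_tool(
  steps=[
    [[0, 0, 0, 0, 0, 0], [0, 0, 0, 0, 0, 0], [0, 0, 0, 0, 0, 0], [0, 0, 0, 0, 0, 0], [0, 0, 0, 0, 0, 0], [0, 0, 0, 0, 0, 0], [0, 0, 0, 0, 0, 0]],
  ],
  fingers=-1,
)

```text
clock: 13.6
ee_pos: [448.3, -84.4, 67.1]
ee_rot: [-180.0, 0.0, 95.3]
contact_force: [-0.5, -0.6, 0.8]
gripper_width: 14.6
finger_force: 30.0
```

Request:
servo_tool(
  steps=[
    [[0, 0, -0.005, 0, 0, 0], [0, 0, -0.015, 0, 0, 0], [0, 0, -0.03, 0, 0, 0], [0, 0, -0.045, 0, 0, 0], [0, 0, -0.06, 0, 0, 0], [0, 0, -0.075, 0, 0, 0], [0, 0, -0.09, 0, 0, 0], [0, 0, -0.105, 0, 0, 0], [0, 0, -0.12, 0, 0, 0], [0, 0, -0.125, 0, 0, 0], [0, 0, -0.125, 0, 0, 0], [0, 0, -0.125, 0, 0, 0]],
  ],
)

```text
clock: 14.8
ee_pos: [447.9, -84.3, 191.7]
ee_rot: [-180.0, 0.0, 95.3]
contact_force: [-0.7, 0.2, -0.5]
gripper_width: 14.3
finger_force: 30.0
```

```bash
python3 d.py 598.7 234.9 190 74.9
```

```text
14.8 [447.9 -84.3 191.7] [-179.97    0.     95.28] 14.3 [-0.7  0.2 -0.5]
shift [0.3039 0.1795 0.0016] turn [-3.000e-02  1.000e-02  2.038e+01]
```

Request:
servo_tool(
  steps=[
    [[0.006, 0.004, 0, 0, 0, 0.4], [0.024, 0.014, 0, 0, 0, 1.6], [0.052, 0.031, 0, 0, 0, 3.5], [0.082, 0.048, 0, 0, 0, 5.5], [0.115, 0.068, 0, 0, 0, 7.8], [0.149, 0.088, 0, 0, 0, 10], [0.182, 0.108, 0, 0, 0, 12.2], [0.216, 0.127, 0, 0, 0, 14.5], [0.249, 0.147, 0, 0, 0, 16.7], [0.277, 0.163, 0, 0, 0, 18.5], [0.295, 0.174, 0, 0, 0, 19.8], [0.304, 0.1795, 0, 0, 0, 20.4]],
  ],
)

```text
clock: 16.0
ee_pos: [598.4, 238.1, 190.8]
ee_rot: [-179.8, -0.1, 75.0]
contact_force: [-0.8, 0.2, -1.0]
gripper_width: 14.9
finger_force: 30.0
```

Request:
servo_tool(
  steps=[
    [[0, 0, 0, 0, 0, 0], [0, 0, 0, 0, 0, 0], [0, 0, 0, 0, 0, 0]],
  ],
)

```text
clock: 16.3
ee_pos: [599.1, 233.1, 191.9]
ee_rot: [180.0, 0.1, 74.8]
contact_force: [0.4, 0.0, 0.5]
gripper_width: 14.9
finger_force: 30.0
```

```bash
python3 d.py 598.7 234.9 67.5 74.9
```

```text
16.3 [599.1 233.1 191.9] [1.7999e+02 8.0000e-02 7.4770e+01] 14.9 [0.4 0.  0.5]
shift [ 0.0018 -0.0009  0.1244] turn [ 0.01  0.08 -0.13]
```

Request:
servo_tool(
  steps=[
    [[0.001, 0, 0.01, 0, 0, 0], [0.001, 0, 0.022, 0, 0, 0], [0.001, 0, 0.037, 0, 0, 0], [0.001, 0, 0.052, 0, 0, 0], [0.001, 0, 0.065, 0, 0, 0], [0.001, 0, 0.075, 0, 0, 0], [0.001, 0, 0.083, 0, 0, 0], [0.001, 0, 0.091, 0, 0, 0], [0.001, 0, 0.099, 0, 0, 0], [0.001, 0, 0.107, 0, 0, 0], [0.001, 0, 0.114, 0, 0, 0], [0.001, 0, 0.12, 0, 0, 0]],
  ],
)

```text
clock: 17.5
ee_pos: [599.2, 235.8, 71.4]
ee_rot: [-180.0, 0.0, 74.9]
contact_force: [-0.2, -0.5, 0.3]
gripper_width: 14.4
finger_force: 30.0
```

Request:
servo_tool(
  steps=[
    [[0, 0, 0, 0, 0, 0], [0, 0, 0, 0, 0, 0], [0, 0, 0, 0, 0, 0]],
  ],
)

```text
clock: 17.8
ee_pos: [599.6, 236.0, 72.5]
ee_rot: [180.0, -0.0, 74.9]
contact_force: [0.2, -0.0, -0.6]
gripper_width: 14.9
finger_force: 30.0
```

```bash
python3 d.py 598.7 234.9 67.5 74.9
```

```text
17.8 [599.6 236.   72.5] [ 1.7996e+02 -2.0000e-02  7.4870e+01] 14.9 [ 0.2 -0.  -0.6]
shift [-0.0013 -0.0006  0.005 ] turn [ 0.04 -0.02 -0.03]
```

Request:
servo_tool(
  steps=[
    [[-0.001, -0.0005, 0.002, 0, 0, 0], [-0.001, -0.0005, 0.0035, 0, 0, 0], [-0.001, -0.0005, 0.0045, 0, 0, 0], [-0.001, -0.0005, 0.0045, 0, 0, 0], [-0.001, -0.0005, 0.0045, 0, 0, 0]],
  ],
)

```text
clock: 18.3
ee_pos: [598.6, 235.0, 67.5]
ee_rot: [-180.0, 0.0, 74.9]
contact_force: [-1.1, -0.5, -0.1]
gripper_width: 14.4
finger_force: 30.0
```

Request:
servo_tool(
  steps=[
    [[0, 0, 0, 0, 0, 0], [0, 0, 0, 0, 0, 0], [0, 0, 0, 0, 0, 0], [0, 0, 0, 0, 0, 0], [0, 0, 0, 0, 0, 0], [0, 0, 0, 0, 0, 0]],
  ],
  fingers=0.0,
)

```text
clock: 18.9
ee_pos: [598.6, 235.0, 67.5]
ee_rot: [180.0, 0.0, 74.9]
contact_force: [-0.3, 0.1, -1.0]
gripper_width: 42.8
finger_force: 0.0
```

Request:
servo_tool(
  steps=[
    [[0, 0, -0.02, 0, 0, 0], [0, 0, -0.045, 0, 0, 0], [0, 0, -0.07, 0, 0, 0], [0, 0, -0.095, 0, 0, 0], [0, 0, -0.115, 0, 0, 0], [0, 0, -0.12, 0, 0, 0], [0, 0, -0.12, 0, 0, 0]],
  ],
)

```text
clock: 19.6
ee_pos: [598.9, 235.2, 188.0]
ee_rot: [179.9, -0.0, 74.9]
contact_force: [0.3, 0.3, 0.6]
gripper_width: 43.5
finger_force: 0.0
```

```bash
python3 d.py 444 -34.2 187 95.3
```

```text
19.6 [598.9 235.2 188. ] [ 1.7993e+02 -3.0000e-02  7.4870e+01] 43.5 [0.3 0.3 0.6]
shift [-0.3005 -0.0792  0.0008] turn [ 7.000e-02 -2.000e-02 -2.043e+01]
```

Blue is released. Next is purple.

Request:
servo_tool(
  steps=[
    [[-0.006, -0.002, 0, 0, 0, -0.4], [-0.024, -0.006, 0, 0, 0, -1.6], [-0.051, -0.013, 0, 0, 0, -3.5], [-0.081, -0.021, 0, 0, 0, -5.5], [-0.114, -0.03, 0, 0, 0, -7.8], [-0.147, -0.039, 0, 0, 0, -10], [-0.18, -0.047, 0, 0, 0, -12.2], [-0.213, -0.056, 0, 0, 0, -14.5], [-0.246, -0.065, 0, 0, 0, -16.7], [-0.274, -0.072, 0, 0, 0, -18.5], [-0.292, -0.077, 0, 0, 0, -19.8], [-0.3005, -0.079, 0, 0, 0, -20.4]],
  ],
)

```text
clock: 20.8
ee_pos: [441.5, -37.1, 186.1]
ee_rot: [-179.8, 0.0, 95.1]
contact_force: [0.7, -0.3, 0.5]
gripper_width: 43.5
finger_force: 0.0
```

Request:
servo_tool(
  steps=[
    [[0, 0, 0, 0, 0, 0], [0, 0, 0, 0, 0, 0], [0, 0, 0, 0, 0, 0]],
  ],
)

```text
clock: 21.1
ee_pos: [443.8, -33.7, 187.1]
ee_rot: [-180.0, -0.0, 95.3]
contact_force: [-0.1, 0.4, -0.6]
gripper_width: 43.5
finger_force: 0.0
```

```bash
python3 d.py 444 -34.2 67 95.3
python3 - <<'E'
from h import *; from plant import env
c=env.camera("scene"); cv2.imwrite("pics/s2.png",cv2.resize(c["frame"][150:340,180:430,::-1],None,fx=3,fy=3))
E
```

```text
21.1 [443.8 -33.7 187.1] [-1.7997e+02 -4.0000e-02  9.5330e+01] 43.5 [-0.1  0.4 -0.6]
shift [-0.0006  0.0002  0.1201] turn [-0.03 -0.04  0.03]
```

View pics/s2.png

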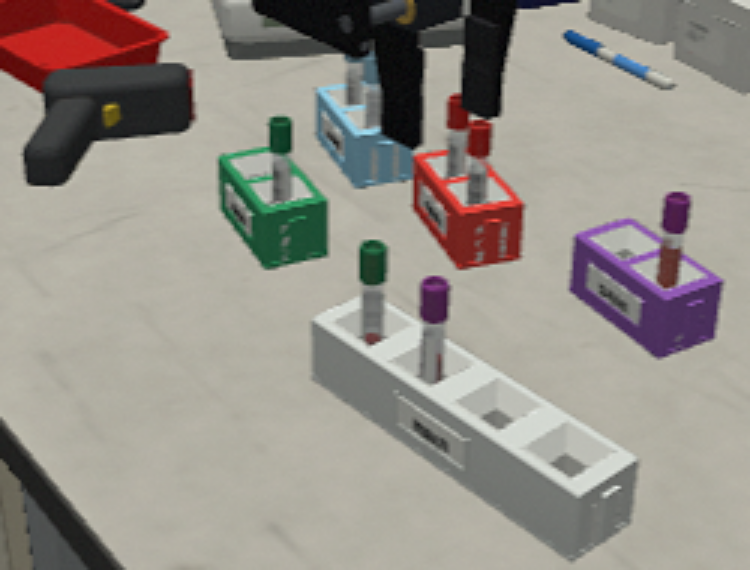

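The blue tube shows at crop (372,105), in its rack and partly hidden by the gripper. Now I lower onto purple.

Request:
servo_tool(
  steps=[
    [[0, 0, 0.015, 0, 0, 0], [0, 0, 0.035, 0, 0, 0], [0, 0, 0.058, 0, 0, 0], [0, 0, 0.08, 0, 0, 0], [0, 0, 0.1, 0, 0, 0], [0, 0, 0.112, 0, 0, 0], [0, 0, 0.118, 0, 0, 0], [0, 0, 0.12, 0, 0, 0], [0, 0, 0.12, 0, 0, 0], [0, 0, 0.12, 0, 0, 0]],
  ],
)

```text
clock: 22.15
ee_pos: [444.6, -34.6, 68.3]
ee_rot: [179.9, 0.0, 95.3]
contact_force: [-0.0, 0.1, 0.7]
gripper_width: 43.2
finger_force: 0.0
```

Request:
servo_tool(
  steps=[
    [[0, 0, 0, 0, 0, 0], [0, 0, 0, 0, 0, 0], [0, 0, 0, 0, 0, 0], [0, 0, 0, 0, 0, 0], [0, 0, 0, 0, 0, 0], [0, 0, 0, 0, 0, 0], [0, 0, 0, 0, 0, 0]],
  ],
  fingers=-1,
)

```text
clock: 22.85
ee_pos: [443.9, -34.5, 67.6]
ee_rot: [-180.0, 0.0, 95.3]
contact_force: [-0.9, 0.4, 0.6]
gripper_width: 14.5
finger_force: 30.0
```

Request:
servo_tool(
  steps=[
    [[0, 0, -0.005, 0, 0, 0], [0, 0, -0.015, 0, 0, 0], [0, 0, -0.03, 0, 0, 0], [0, 0, -0.045, 0, 0, 0], [0, 0, -0.06, 0, 0, 0], [0, 0, -0.075, 0, 0, 0], [0, 0, -0.09, 0, 0, 0], [0, 0, -0.105, 0, 0, 0], [0, 0, -0.12, 0, 0, 0], [0, 0, -0.125, 0, 0, 0], [0, 0, -0.125, 0, 0, 0], [0, 0, -0.125, 0, 0, 0]],
  ],
)

```text
clock: 24.05
ee_pos: [443.6, -34.4, 192.2]
ee_rot: [-180.0, 0.0, 95.3]
contact_force: [0.0, -0.2, 0.0]
gripper_width: 14.4
finger_force: 30.0
```

```bash
python3 d.py 623.6 -0.5 190 84.5
```

```text
24.05 [443.6 -34.4 192.2] [-1.7997e+02  1.0000e-02  9.5280e+01] 14.4 [ 0.  -0.2  0. ]
shift [0.0173 0.1824 0.0021] turn [-3.000e-02  1.000e-02  1.078e+01]
```

Request:
servo_tool(
  steps=[
    [[0.0, 0.004, 0, 0, 0, 0.2], [0.001, 0.014, 0, 0, 0, 0.9], [0.003, 0.031, 0, 0, 0, 1.8], [0.005, 0.05, 0, 0, 0, 2.9], [0.007, 0.07, 0, 0, 0, 4.1], [0.009, 0.09, 0, 0, 0, 5.3], [0.011, 0.11, 0, 0, 0, 6.5], [0.012, 0.13, 0, 0, 0, 7.7], [0.014, 0.15, 0, 0, 0, 8.8], [0.016, 0.166, 0, 0, 0, 9.8], [0.017, 0.177, 0, 0, 0, 10.5], [0.0173, 0.1825, 0, 0, 0, 10.8]],
  ],
)

```text
clock: 25.25
ee_pos: [624.5, -0.0, 191.5]
ee_rot: [-179.9, -0.1, 84.5]
contact_force: [0.3, 0.6, -0.7]
gripper_width: 14.8
finger_force: 30.0
```

Request:
servo_tool(
  steps=[
    [[0, 0, 0, 0, 0, 0], [0, 0, 0, 0, 0, 0], [0, 0, 0, 0, 0, 0]],
  ],
)

```text
clock: 25.55
ee_pos: [623.5, -0.7, 192.7]
ee_rot: [-180.0, 0.0, 84.5]
contact_force: [0.1, 1.0, 0.5]
gripper_width: 14.7
finger_force: 30.0
```

```bash
python3 d.py 623.6 -0.5 68 84.5
```

```text
25.55 [623.5  -0.7 192.7] [-1.800e+02  4.000e-02  8.447e+01] 14.7 [0.1 1.  0.5]
shift [3.000e-04 1.000e-04 1.247e-01] turn [-0.    0.04 -0.03]
```

Request:
servo_tool(
  steps=[
    [[0, 0, 0.01, 0, 0, 0], [0, 0, 0.022, 0, 0, 0], [0, 0, 0.037, 0, 0, 0], [0, 0, 0.052, 0, 0, 0], [0, 0, 0.065, 0, 0, 0], [0, 0, 0.075, 0, 0, 0], [0, 0, 0.083, 0, 0, 0], [0, 0, 0.091, 0, 0, 0], [0, 0, 0.099, 0, 0, 0], [0, 0, 0.107, 0, 0, 0], [0, 0, 0.114, 0, 0, 0], [0, 0, 0.12, 0, 0, 0]],
  ],
)

```text
clock: 26.75
ee_pos: [624.0, -0.5, 72.0]
ee_rot: [-180.0, 0.0, 84.5]
contact_force: [0.2, -0.6, -1.1]
gripper_width: 14.4
finger_force: 30.0
```

Request:
servo_tool(
  steps=[
    [[0, 0, 0, 0, 0, 0], [0, 0, 0, 0, 0, 0], [0, 0, 0, 0, 0, 0]],
  ],
)

```text
clock: 27.05
ee_pos: [624.4, -0.4, 73.0]
ee_rot: [180.0, 0.0, 84.5]
contact_force: [0.5, -0.2, -0.5]
gripper_width: 14.5
finger_force: 30.0
```

```bash
python3 d.py 623.6 -0.5 68 84.5
```

```text
27.05 [ 6.244e+02 -4.000e-01  7.300e+01] [179.95   0.    84.47] 14.5 [ 0.5 -0.2 -0.5]
shift [-0.0001 -0.0008  0.005 ] turn [ 0.05  0.   -0.03]
```

Request:
servo_tool(
  steps=[
    [[0, -0.0005, 0.002, 0, 0, 0], [0, -0.0005, 0.0035, 0, 0, 0], [0, -0.0005, 0.0045, 0, 0, 0], [0, -0.0005, 0.0045, 0, 0, 0], [0, -0.0005, 0.0045, 0, 0, 0]],
  ],
)

```text
clock: 27.55
ee_pos: [623.5, -0.5, 68.0]
ee_rot: [-180.0, 0.0, 84.5]
contact_force: [-0.0, 0.3, 0.0]
gripper_width: 14.4
finger_force: 30.0
```

Request:
servo_tool(
  steps=[
    [[0, 0, 0, 0, 0, 0], [0, 0, 0, 0, 0, 0], [0, 0, 0, 0, 0, 0], [0, 0, 0, 0, 0, 0], [0, 0, 0, 0, 0, 0], [0, 0, 0, 0, 0, 0]],
  ],
  fingers=0.0,
)

```text
clock: 28.15
ee_pos: [623.6, -0.4, 68.1]
ee_rot: [180.0, 0.0, 84.5]
contact_force: [-0.7, -0.5, 0.2]
gripper_width: 42.4
finger_force: 0.0
```

Request:
servo_tool(
  steps=[
    [[0, 0, -0.02, 0, 0, 0], [0, 0, -0.045, 0, 0, 0], [0, 0, -0.07, 0, 0, 0], [0, 0, -0.095, 0, 0, 0], [0, 0, -0.115, 0, 0, 0], [0, 0, -0.12, 0, 0, 0], [0, 0, -0.12, 0, 0, 0]],
  ],
)

```text
clock: 28.85
ee_pos: [623.9, -0.4, 188.5]
ee_rot: [179.9, 0.0, 84.5]
contact_force: [0.2, 0.3, 0.1]
gripper_width: 43.6
finger_force: 0.0
```

```bash
python3 d.py 439.5 15.6 187 95.3
```

```text
28.85 [ 6.239e+02 -4.000e-01  1.885e+02] [1.7992e+02 1.0000e-02 8.4470e+01] 43.6 [0.2 0.3 0.1]
shift [-0.0019 -0.1851  0.0013] turn [  0.07   0.02 -10.83]
```

Request:
servo_tool(
  steps=[
    [[0, -0.005, 0, 0, 0, -0.3], [0, -0.02, 0, 0, 0, -1.1], [0, -0.04, 0, 0, 0, -2.3], [-0.001, -0.065, 0, 0, 0, -3.8], [-0.001, -0.09, 0, 0, 0, -5.3], [-0.001, -0.115, 0, 0, 0, -6.8], [-0.001, -0.14, 0, 0, 0, -8.2], [-0.002, -0.163, 0, 0, 0, -9.5], [-0.002, -0.178, 0, 0, 0, -10.4], [-0.002, -0.185, 0, 0, 0, -10.8], [-0.002, -0.185, 0, 0, 0, -10.8], [-0.002, -0.185, 0, 0, 0, -10.8]],
  ],
)

```text
clock: 30.05
ee_pos: [439.5, 15.3, 187.8]
ee_rot: [180.0, -0.0, 95.2]
contact_force: [0.2, -0.5, 0.3]
gripper_width: 43.5
finger_force: 0.0
```

Request:
servo_tool(
  steps=[
    [[0, 0, 0, 0, 0, 0], [0, 0, 0, 0, 0, 0]],
  ],
)

```text
clock: 30.25
ee_pos: [439.6, 15.6, 187.9]
ee_rot: [-180.0, -0.1, 95.3]
contact_force: [-0.4, -0.5, 0.3]
gripper_width: 43.4
finger_force: 0.0
```

```bash
python3 d.py 439.5 15.6 67 95.3
```

```text
30.25 [439.6  15.6 187.9] [-1.7999e+02 -6.0000e-02  9.5280e+01] 43.4 [-0.4 -0.5  0.3]
shift [-1.000e-04 -1.000e-04  1.209e-01] turn [-0.01 -0.06 -0.02]
```

Request:
servo_tool(
  steps=[
    [[0, 0, 0.015, 0, 0, 0], [0, 0, 0.035, 0, 0, 0], [0, 0, 0.058, 0, 0, 0], [0, 0, 0.08, 0, 0, 0], [0, 0, 0.1, 0, 0, 0], [0, 0, 0.112, 0, 0, 0], [0, 0, 0.118, 0, 0, 0], [0, 0, 0.121, 0, 0, 0], [0, 0, 0.121, 0, 0, 0], [0, 0, 0.121, 0, 0, 0]],
  ],
)

```text
clock: 31.25
ee_pos: [439.9, 15.4, 67.7]
ee_rot: [179.9, 0.0, 95.3]
contact_force: [0.8, -0.7, -0.3]
gripper_width: 43.4
finger_force: 0.0
```

Request:
servo_tool(
  steps=[
    [[0, 0, 0, 0, 0, 0], [0, 0, 0, 0, 0, 0], [0, 0, 0, 0, 0, 0], [0, 0, 0, 0, 0, 0], [0, 0, 0, 0, 0, 0], [0, 0, 0, 0, 0, 0], [0, 0, 0, 0, 0, 0]],
  ],
  fingers=-1,
)

```text
clock: 31.95
ee_pos: [439.2, 15.4, 67.1]
ee_rot: [-180.0, 0.0, 95.3]
contact_force: [-0.7, -0.2, 1.9]
gripper_width: 14.9
finger_force: 30.0
```

Request:
servo_tool(
  steps=[
    [[0, 0, -0.005, 0, 0, 0], [0, 0, -0.015, 0, 0, 0], [0, 0, -0.03, 0, 0, 0], [0, 0, -0.045, 0, 0, 0], [0, 0, -0.06, 0, 0, 0], [0, 0, -0.075, 0, 0, 0], [0, 0, -0.09, 0, 0, 0], [0, 0, -0.105, 0, 0, 0], [0, 0, -0.12, 0, 0, 0], [0, 0, -0.125, 0, 0, 0], [0, 0, -0.125, 0, 0, 0], [0, 0, -0.125, 0, 0, 0]],
  ],
)

```text
clock: 33.15
ee_pos: [438.9, 15.4, 191.7]
ee_rot: [-180.0, 0.0, 95.3]
contact_force: [-0.1, -0.2, 0.2]
gripper_width: 14.8
finger_force: 30.0
```

```bash
python3 d.py 492 216.8 190 78.8
```

```text
33.15 [438.9  15.4 191.7] [-1.7997e+02  1.0000e-02  9.5280e+01] 14.8 [-0.1 -0.2  0.2]
shift [0.1956 0.0714 0.0016] turn [-2.000e-02  1.000e-02  1.648e+01]
```

Request:
servo_tool(
  steps=[
    [[0.004, 0.001, 0, 0, 0, 0.3], [0.016, 0.006, 0, 0, 0, 1.3], [0.033, 0.012, 0, 0, 0, 2.8], [0.053, 0.019, 0, 0, 0, 4.5], [0.074, 0.027, 0, 0, 0, 6.3], [0.096, 0.035, 0, 0, 0, 8.1], [0.117, 0.043, 0, 0, 0, 9.9], [0.139, 0.051, 0, 0, 0, 11.7], [0.16, 0.059, 0, 0, 0, 13.5], [0.178, 0.065, 0, 0, 0, 15], [0.19, 0.069, 0, 0, 0, 16], [0.1955, 0.0715, 0, 0, 0, 16.5]],
  ],
)

```text
clock: 34.35
ee_pos: [491.7, 218.5, 191.3]
ee_rot: [-179.9, -0.1, 78.9]
contact_force: [-1.4, 0.2, -0.1]
gripper_width: 14.6
finger_force: 30.0
```

Request:
servo_tool(
  steps=[
    [[0, 0, 0, 0, 0, 0], [0, 0, 0, 0, 0, 0], [0, 0, 0, 0, 0, 0]],
  ],
)

```text
clock: 34.65
ee_pos: [492.4, 215.7, 191.9]
ee_rot: [-180.0, 0.1, 78.7]
contact_force: [0.5, -0.6, 0.2]
gripper_width: 14.6
finger_force: 30.0
```

```bash
python3 d.py 492 216.8 67.5 78.8
```

```text
34.65 [492.4 215.7 191.9] [-1.800e+02  5.000e-02  7.871e+01] 14.6 [ 0.5 -0.6  0.2]
shift [ 0.0011 -0.0007  0.1244] turn [-0.    0.05 -0.09]
```

Request:
servo_tool(
  steps=[
    [[0, 0, 0.01, 0, 0, 0], [0, 0, 0.022, 0, 0, 0], [0, 0, 0.037, 0, 0, 0], [0, 0, 0.052, 0, 0, 0], [0, 0, 0.065, 0, 0, 0], [0, 0, 0.075, 0, 0, 0], [0, 0, 0.083, 0, 0, 0], [0, 0, 0.091, 0, 0, 0], [0, 0, 0.099, 0, 0, 0], [0, 0, 0.107, 0, 0, 0], [0, 0, 0.114, 0, 0, 0], [0, 0, 0.12, 0, 0, 0]],
  ],
)

```text
clock: 35.85
ee_pos: [492.4, 216.6, 71.4]
ee_rot: [-180.0, 0.0, 78.8]
contact_force: [0.1, 0.4, 0.2]
gripper_width: 14.6
finger_force: 30.0
```

Request:
servo_tool(
  steps=[
    [[0, 0, 0, 0, 0, 0], [0, 0, 0, 0, 0, 0], [0, 0, 0, 0, 0, 0]],
  ],
)

```text
clock: 36.15
ee_pos: [492.7, 216.8, 72.4]
ee_rot: [180.0, -0.0, 78.8]
contact_force: [0.1, -0.2, -0.3]
gripper_width: 14.8
finger_force: 30.0
```

```bash
python3 d.py 492 216.8 67.5 78.8
```

```text
36.15 [492.7 216.8  72.4] [ 1.7996e+02 -2.0000e-02  7.8770e+01] 14.8 [ 0.1 -0.2 -0.3]
shift [-0.0002 -0.0007  0.0049] turn [ 0.04 -0.02 -0.03]
```

Request:
servo_tool(
  steps=[
    [[0, -0.0005, 0.002, 0, 0, 0], [0, -0.0005, 0.0035, 0, 0, 0], [0, -0.0005, 0.0045, 0, 0, 0], [0, -0.0005, 0.0045, 0, 0, 0], [0, -0.0005, 0.0045, 0, 0, 0]],
  ],
)

```text
clock: 36.65
ee_pos: [491.9, 216.8, 67.5]
ee_rot: [-180.0, 0.0, 78.8]
contact_force: [0.7, -0.4, -0.3]
gripper_width: 14.6
finger_force: 30.0
```

Request:
servo_tool(
  steps=[
    [[0, 0, 0, 0, 0, 0], [0, 0, 0, 0, 0, 0], [0, 0, 0, 0, 0, 0], [0, 0, 0, 0, 0, 0], [0, 0, 0, 0, 0, 0], [0, 0, 0, 0, 0, 0]],
  ],
  fingers=0.0,
)

```text
clock: 37.25
ee_pos: [491.9, 216.7, 67.5]
ee_rot: [180.0, 0.0, 78.8]
contact_force: [0.6, 0.6, -0.6]
gripper_width: 42.7
finger_force: 0.0
```

Request:
servo_tool(
  steps=[
    [[0, 0, -0.02, 0, 0, 0], [0, 0, -0.045, 0, 0, 0], [0, 0, -0.07, 0, 0, 0], [0, 0, -0.095, 0, 0, 0], [0, 0, -0.12, 0, 0, 0], [-0.01, 0, -0.13, 0, 0, 0], [-0.04, 0, -0.13, 0, 0, 0], [-0.08, 0, -0.13, 0, 0, 0], [-0.12, 0, -0.13, 0, 0, 0], [-0.16, 0, -0.13, 0, 0, 0], [-0.2, 0, -0.13, 0, 0, 0], [-0.22, 0, -0.13, 0, 0, 0]],
  ],
)

```text
clock: 38.45
ee_pos: [448.1, -3.0, 197.6]
ee_rot: [180.0, 0.1, 78.5]
contact_force: [0.7, 0.5, -0.2]
gripper_width: 43.7
finger_force: 0.0
```

Request:
servo_tool(
  steps=[
    [[-0.03, 0, 0, 0, 0, 0], [-0.06, 0, 0, 0, 0, 0], [-0.08, 0, 0, 0, 0, 0], [-0.08, 0, 0, 0, 0, 0], [-0.08, 0, 0, 0, 0, 0]],
  ],
)

```text
clock: 38.95
ee_pos: [433.6, -76.9, 197.5]
ee_rot: [180.0, -0.0, 78.8]
contact_force: [0.7, 0.4, -1.1]
gripper_width: 43.4
finger_force: 0.0
```

Run:
```python
from h import *; from plant import env
print(env.state()["clock"],env.state()["ee_pos"])
c=env.camera("scene"); cv2.imwrite("pics/s3.png",cv2.resize(c["frame"][150:340,180:430,::-1],None,fx=3,fy=3))
c=env.camera("top"); cv2.imwrite("pics/t3.png",cv2.resize(c["frame"][140:340,90:500,::-1],(800,390)))
```

```text
38.95 [433.62624366 -76.89654906 197.54118084]
```

View pics/s3.png

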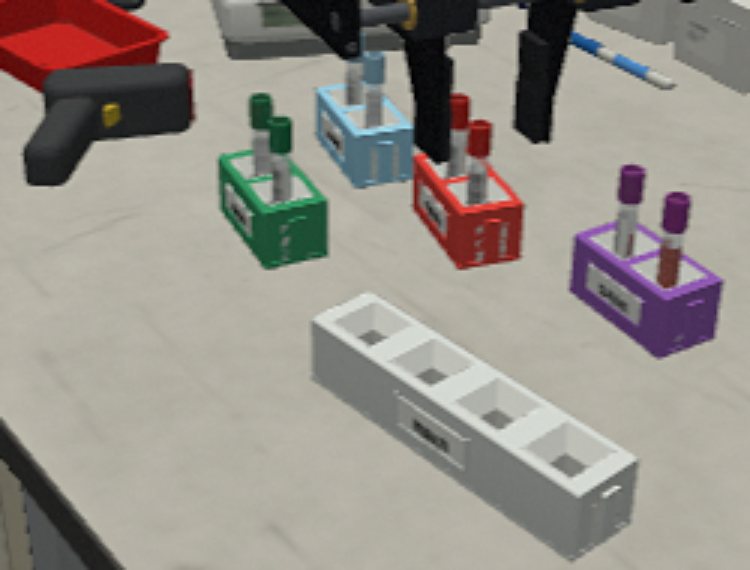

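View pics/t3.png

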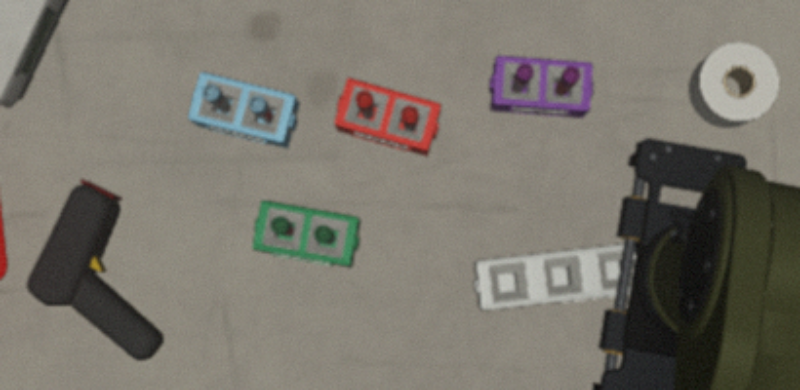

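All four tubes stand in their matching racks, level with the fixed ones: blue (262,108), red (410,118), purple (522,75) and green (282,226) in the top crop. The scanner and tape have not moved and the arm is clear, so I am handing in.

```bash
python3 -c "
from plant import env; print(env.sign_off())"
```

```text
the job is handed in; nothing more can be done
None
```

All four tubes stand upright and released in the racks of their cap colours, the scanner and tape roll were not disturbed, and the job was handed in at about 39 s of the 102 s allowed; sign-off did not report a verdict.

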